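# Check a canister lid on the thread gauge and sort it

## Task

Check the lid that stands on the square wooden board: put it upright on the steel thread gauge, screw it clockwise as far as it will go without forcing it, then unscrew it and take it off. If it turned fully home, stand it upright in the square tray; if it stopped short, stand it upright in the round tub. Set it down gently, do not drop it, and leave the other lid and everything else where they are.

Things in the scene. Friction and masses are not known exactly. Their poses are not given: they have to be found in the camera images.
- lid_a_mid (a point): a black screw lid, open side down: ribbed round skirt 52 mm across, 30 tall; on top a finger bar 44 long, 12 wide, 24 tall; 50 to 100 g. Point: on its axis, half-way up, 27 mm above the rim; x along the bar, z up. Inside (bore 42 mm), under each end of the bar, a pin 4 mm thick juts in to 16.5 mm from the axis, 5 mm above the rim; half a turn makes no difference
- lid_b_mid (a point): the second lid, alike outside; point and axes as for lid_a. One of the two has too thick a liner and cannot turn fully home, which shows only on the gauge. Which of them stands on the board is drawn anew each time
- gauge: the threaded gauge, fixed: aluminium base 150 mm (x) x 90 x 18, in its middle an upright steel neck, 39 mm across its thread, top 50.5 mm above the table (the last 4 mm tapered). Origin on the neck's axis at table height, z up. Two helical grooves take a lid's two pins, with 1 mm of play sideways and 1.2 mm up and down. Above 80 N between lid and gauge spoils the thread
- gauge_mouth (a point): on the neck's axis, 58 mm above the table: a lid's half-way point comes here when its pins have sunk into the two groove mouths. For that its bar stands 1.2 rad (within 0.12) anticlockwise from above of the gauge's x axis, or half a turn from it. At other angles the pins land on the thread's top, the lid 8.5 mm higher. Turning clockwise lowers the lid 5.8 mm per rad
- gauge_home (a point): on the neck's axis, 51 mm above the table: a lid's half-way point when fully home, 1.2 rad clockwise of the mouth, its bar along the gauge's x axis and its pins against the solid groove ends. A faulty lid bottoms out after about 0.45 rad and sticks by 0.9, 4 mm above this. To take a lid off, turn it back to the mouth and lift
- board: a square plywood board, 100 x 100 x 12 mm, fixed; the lid to be checked stands on it. Origin at its centre, at table height
- mat: a round cork mat, 100 mm across, 12 mm thick, fixed; the other lid waits on it. Origin at its centre, at table height
- tray: a square white plastic tray, 160 x 160 mm outside, 35 mm tall, walls and floor 5 mm, fixed; for lids that turn fully home. Origin under its centre, at table height
- tub: a round aluminium tub, 160 mm across its floor, 168 at its rim, 35 mm tall, wall 4 mm, floor 5 mm, fixed; for lids that do not turn home. Origin under its centre, at table height
- soap: a bar of soap, 85 x 55 x 28 mm; to be left alone. Origin at its underside
- soap2: another bar of soap, 85 x 55 x 28 mm; to be left alone. Origin at its underside
- jar: a small amber jar, closed, 60 mm across, 70 mm tall; to be left alone. Origin at its underside
Not all that is in view belongs to the job. Leave any green or purple look-alike of the part that bears lid_a_mid alone.

How it is judged:
By the outcome, as a careful person would: the job done as asked, in the order asked, and still so for the second after the job is handed in, with the robot touching nothing.
It also fails if it takes over 67 s, if anything falls off the work surface, if the arm or the gripper's body presses on something with over 40 N, if the wrist force passes 120 N, or if a joint passes its speed limit or range.

## Robot

A 6-joint arm with a two-finger parallel gripper is mounted at the origin on the work surface. World frame = base frame: x ahead of the robot, y to its left, z up, the work surface at z = 0. Lengths are in m, angles in rad, forces in N, time in s.
With the tool pointing down it reaches from about 0.25 to 0.775 m from the base axis. Payload 4 kg.
Tool frame: the origin (TCP) lies at the very end of the fingers, on their centre line; the grasp point (between the pads) lies hold_point_z behind it (hold_point_z is the distance from the TCP to the grasp point, in m); z points along the fingers, y is the direction in which the jaws open and shut (so a half turn about z gives the same grasp; the last joint's range is limited). The gripper opens to 94 mm and grips with 3 to 60 N. Pads are 16 mm wide; open, the fingers measure 119 mm over their backs; the gripper's body (75 mm by 177 mm) begins 78 mm behind the grasp point.
Start: joints at [-1.323, 0.087, 1.371, -0, 1.684, -0.103], TCP at [0.189, -0.517, 0.206] pointing down, gripper open.
Joint ranges: [-3.1, 3.1], [-0.76, 2.03], [0.27, 2.55], [-1.08, 4.22], [0.17, 2.65], [-2.57, 2.57]. Speed limits (rad/s): [2.79, 2.79, 3.14, 3.14, 3.14, 3.14].

## Interface

Orientations are given as [roll, pitch, yaw] about the fixed x, y, z axes, in that order (R = Rz(yaw) Ry(pitch) Rx(roll)).
In Python, from bench import * gives the robot as it stands.
- The arm moves only by the tool step_arm, never from a script. Its argument "increments" is text: rows parted by semicolons, each of 6 numbers parted by spaces: the shift along the tool's x, y, z in cm, then the turn, a rotation vector about the tool's x, y, z in rad. A call has 1 to 5 rows; each row shifts and turns the commanded pose from where the row before left it, along the tool's axes as they then stand; what a row does not reach is not made up. A row lasts 1/10 s, in which the tool goes at most 50 mm and 8.59 degrees, less where a joint would pass 70% of its speed; a pose out of reach is approached as far as the arm can. A call is refused whole if a number of a shift passes 5 or a number of a turn 0.15, either way. A call with a gripper value outside its range is refused whole. "claw" is the gripper's target within -1 to 1 (shut at 1, half-way at 0, fully open at -1), set as the call begins (left out, the last holds). The fingers move at their own pace and stop on an object; the grip force is fixed at half the most. Time passes only in rows, so rows that do not move let the fingers close. It gives the time, the measured TCP pose, the force and the opening at its end, in the units of the state.
- get_obs(): the state, without advancing time (a new reading comes with each control period).
- snapshot(name): name is "scene" or "top" or "wrist"; returns the picture (400x640x3 uint8, red, green, blue); there is no depth.
- calibration(name): a dict with "camera_matrix" (3x3 intrinsics, pixels), "eye" and "orientation" of the camera in the world; the wrist camera has in their place "tool_from_camera" (4x4, takes a point from camera to tool coordinates, whose origin is the TCP and whose axes are the flange's). Camera axes: x right, y up, looking along -z (the intrinsics and any distortion apply to the point x, -y, -z); pixel columns grow to the right and rows downward; lengths in m; the calibration is good to about 2 mm. A picture is of the moment at which its call begins: read the wrist's pose just before it. calibration takes no time and is no camera call.
- close_job(): hands the job in, once; it reports no verdict.
The state is a dict: "time": time; "joint_positions": joint angles; "qvel": joint speeds; "joint_torque": joint torques, N m; "tool_pos": TCP position; "ee_rot": TCP orientation; "wrist_force": force on the tool from outside, world axes, zero at the start; "wrist_torque": the same for the moment, N m; "width": finger opening in m.
Only numpy, scipy, OpenCV 4.12 (cv2) and the standard library are available. Lean on these libraries where they do the work, as an engineer would, in place of code of your own. Each camera call takes 0.05 s, during which the arm holds its last target. There are 200 camera calls.

## Working session

There is one attempt and no reset: what is moved stays moved. The work goes in short steps, Python scripts to look and compute and a tool call to move; the robot and the scene stay as the last step left them, time stands still between calls to the robot, and variables do not carry over. Pictures are saved under pics/ and viewed, about 8 in all and at most 12, crops included, and the job is handed in when it is done.

Besides the shell and the picture viewer there is one more tool, called after "Request:" by a JSON object that holds its "op" and its "data", one argument or row to a line. step_arm: Moves the arm, as the interface text tells. Its arguments: {"type":"object","properties":{"increments":{"type":"string"},"claw":{"type":"number"}},"required":["increments"]}

```bash
mkdir -p pics; ls; python3 - <<'E'
from bench import *
import cv2,numpy as np
for n in("top","scene"):
    c=calibration(n);print(n,c)
    cv2.imwrite(f"pics/{n}1.png",cv2.cvtColor(snapshot(n),cv2.COLOR_RGB2BGR))
print(calibration("wrist"));print(get_obs())
import bench;print([x for x in dir(bench) if x[0]!='_'])
E
```

```text
pics
top {'camera_matrix': array([[390.16986945,   0.        , 318.78603572],
       [  0.        , 390.16986945, 199.75061918],
       [  0.        ,   0.        ,   1.        ]]), 'eye': array([ 0.42246576, -0.0070388 ,  0.82449601]), 'orientation': array([ 0.13836958,  0.0037585 , -1.54373472])}
scene {'camera_matrix': array([[467.99524855,   0.        , 317.7475333 ],
       [  0.        , 467.99524855, 194.70622581],
       [  0.        ,   0.        ,   1.        ]]), 'eye': array([1.274902  , 0.20070041, 0.87380614]), 'orientation': array([0.74844297, 0.00903205, 1.79792417])}
{'camera_matrix': array([[299.08490054,   0.        , 322.5440844 ],
       [  0.        , 299.08490054, 193.62071183],
       [  0.        ,   0.        ,   1.        ]]), 'tool_from_camera': array([[ 1.69536676e-03,  9.68228237e-01,  2.50062407e-01,
         7.14263319e-02],
       [ 9.99998000e-01, -1.90682176e-03,  6.03350580e-04,
        -7.89259148e-05],
       [ 1.06100551e-03,  2.50060884e-01, -9.68229533e-01,
        -1.79090512e-01],
       [ 0.00000000e+00,  0.00000000e+00,  0.00000000e+00,
         1.00000000e+00]])}
{'time': 0.1, 'joint_positions': array([-1.32308186e+00,  8.79019991e-02,  1.37209833e+00, -1.69863871e-05,
        1.68357807e+00, -1.03085142e-01]), 'qvel': array([-0.00170077, -0.002246  , -0.00447733,  0.00041334, -0.00045573,
        0.00020895]), 'joint_torque': array([ 2.25751239e-03, -3.41251945e+01, -3.03302872e+01,  7.19424058e-02,
        3.03787517e-02, -9.98526343e-05]), 'tool_pos': array([ 0.1888845 , -0.51602996,  0.20441222]), 'ee_rot': array([-3.13961572e+00, -1.87545071e-04,  3.50797528e-01]), 'wrist_force': array([-0.03463423,  0.85913062, -0.45584207]), 'wrist_torque': array([ 0.04175707,  0.02672435, -0.02992961]), 'width': 0.09383067564616704}
['IKError', 'calibration', 'close_job', 'get_obs', 'hold_point_z', 'snapshot']
```

View pics/top1.png

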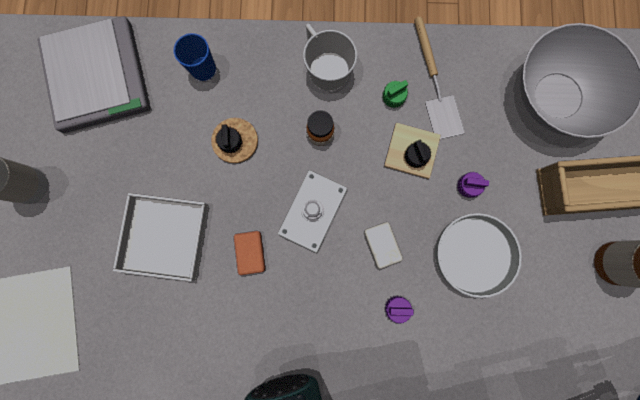

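View pics/scene1.png

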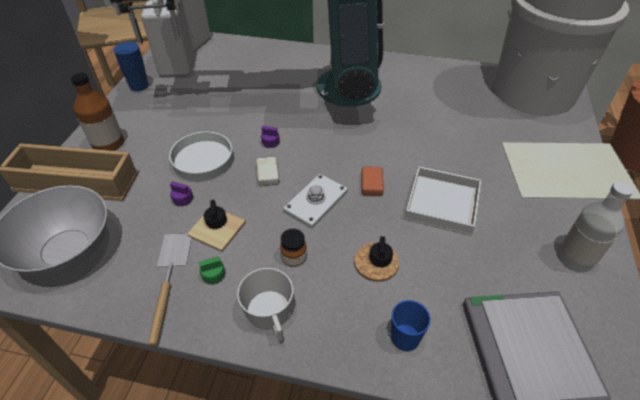

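Top view: the board carries a black lid at (418,153). The other black lid is on the mat at (229,138). The green lid (396,93) and the purple ones (472,185) and (399,310) are look-alikes. The gauge is at (313,210), the tray at (161,238) and the tub at (478,256). Only the black lid on the plywood board fits, so I'll enlarge it to confirm.

```bash
cat > h.py <<'E'
import numpy as np, cv2
from scipy.spatial.transform import Rotation as R
from bench import *
def cam(n):
    c=calibration(n); K=c['camera_matrix']
    if n=='wrist':
        o=get_obs(); T=np.array(c['tool_from_camera']); Rt=R.from_euler('xyz',o['ee_rot']).as_matrix()
        return K,Rt@T[:3,:3],Rt@T[:3,3]+o['tool_pos']
    return K,R.from_euler('xyz',c['orientation']).as_matrix(),np.array(c['eye'])
def w(C,u,v,z):
    K,Rc,e=C; d=Rc@np.array([(u-K[0,2])/K[0,0],-(v-K[1,2])/K[1,1],-1]); return e+d*(z-e[2])/d[2]
def px(C,p):
    K,Rc,e=C; q=Rc.T@(np.asarray(p)-e); return np.array([K[0,2]+K[0,0]*q[0]/-q[2],K[1,2]-K[1,1]*q[1]/-q[2]])
E
python3 - <<'E'
from h import *
C=cam('top');f=lambda *a:w(C,*a)[:3].round(4)
print('lid',f(418,153,.054)); print('board corners',[f(*p,.012)for p in((399,123),(440,132),(429,180),(385,170))])
print('neck top',f(313,208,.0505)); print('gauge corners',[f(*p,.018)for p in((312,172),(347,186),(317,251),(278,236))])
print('tray',[f(*p,.035)for p in((131,195),(206,200),(196,282),(115,273))]); print('tub',f(478,256,.02)); print('matlid',f(229,138,.05))
im=cv2.imread('pics/top1.png')
a=cv2.resize(im[105:185,370:450],None,fx=5,fy=5,interpolation=cv2.INTER_CUBIC);b=cv2.resize(im[168:248,273:353],None,fx=5,fy=5,interpolation=cv2.INTER_CUBIC)
cv2.imwrite('pics/c1.png',np.hstack([a,b]))
E
```

```text
lid [ 0.6306 -0.1996  0.054 ]
board corners [array([ 0.7074, -0.1696,  0.012 ]), array([ 0.6896, -0.2577,  0.012 ]), array([ 0.5838, -0.2328,  0.012 ]), array([ 0.603 , -0.1398,  0.012 ])]
neck top [0.5132 0.0099 0.0505]
gauge corners [array([0.5933, 0.0149, 0.018 ]), array([ 0.5653, -0.0593,  0.018 ]), array([ 4.285e-01, -2.000e-04,  1.800e-02]), array([0.457, 0.081, 0.018])]
tray [array([0.5319, 0.384 , 0.035 ]), array([0.5257, 0.2295, 0.035 ]), array([0.3609, 0.2383, 0.035 ]), array([0.374 , 0.4013, 0.035 ])]
tub [ 0.4273 -0.3284  0.02  ]
matlid [0.6532 0.1864 0.05  ]
```

View pics/c1.png

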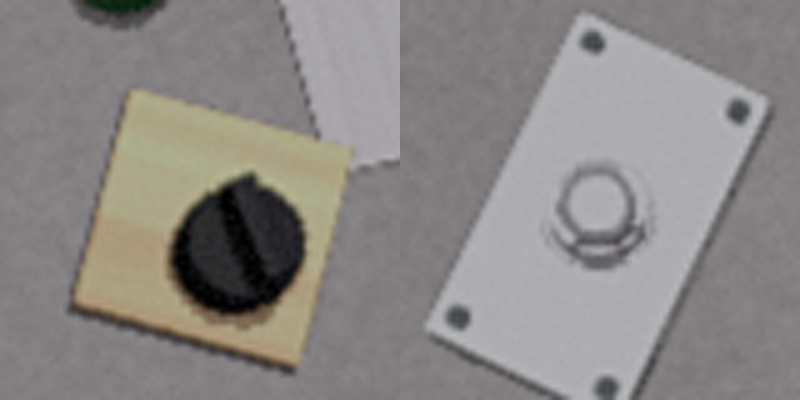

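The crop confirms it: a black ribbed lid with a finger bar on plywood, with the bar close to the tool's present yaw. I'm moving above it to measure with the wrist camera.

Request:
{"op": "step_arm", "data": {
  "increments": "4.3 -1.2 0.3 0 0 0;4.3 -1.2 0.3 0 0 0;4.3 -1.2 0.3 0 0 0;4.3 -1.2 0.3 0 0 0;4.3 -1.2 0.3 0 0 0",
  "claw": -1
}}

```text
time: 0.6
tool_pos: [0.3713, -0.3849, 0.1898]
ee_rot: [-3.141, 0.0, 0.35]
wrist_force: [0.3, -0.5, 1.7]
width: 0.0941
```

Request:
{"op": "step_arm", "data": {
  "increments": "4.3 -1.2 0.3 0 0 0;4.3 -1.2 0.3 0 0 0;4.3 -1.2 0.3 0 0 0;4.3 -1.2 0.3 0 0 0;4.3 -1.2 0.3 0 0 0"
}}

```text
time: 1.1
tool_pos: [0.5526, -0.2546, 0.1747]
ee_rot: [-3.141, 0.001, 0.351]
wrist_force: [0.3, -0.7, -0.0]
width: 0.0947
```

Request:
{"op": "step_arm", "data": {
  "increments": "4.3 -1.2 0.3 0 0 0;4.3 -1.2 0.3 0 0 0;0 0 0 0 0 0;0 0 0 0 0 0"
}}

```text
time: 1.5
tool_pos: [0.624, -0.2032, 0.168]
ee_rot: [-3.14, 0.002, 0.353]
wrist_force: [0.0, -0.4, 0.0]
width: 0.094
```

```bash
python3 - <<'E'
from h import *
o=get_obs();print(o['tool_pos'],o['ee_rot'],hold_point_z); C=cam('wrist')
im=cv2.cvtColor(snapshot('wrist'),cv2.COLOR_RGB2BGR); cv2.imwrite('pics/w1.png',im)
print(px(C,[.6306,-.1996,.054]))
E
```

```text
[ 0.62401191 -0.20317034  0.16802172] [-3.14035113e+00  2.41064181e-03  3.52667393e-01] 0.0188
[321.89425336 182.06470371]
```

View pics/w1.png

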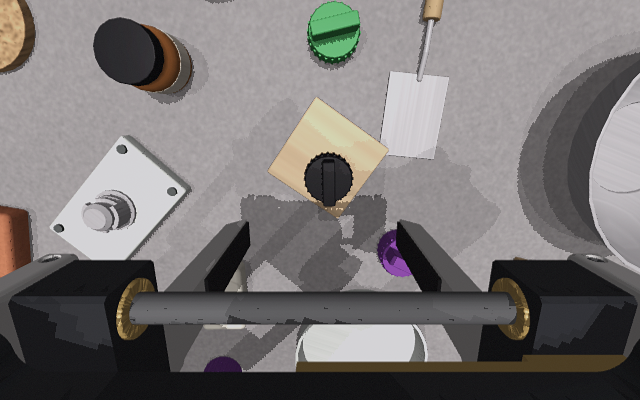

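Wrist view: the lid is at about (328,180), with its bar nearly along tool x. The gauge's neck top is at about (98,215). I'll enlarge both, with more contrast.

```bash
python3 - <<'E'
import cv2,numpy as np
im=cv2.imread('pics/w1.png')
a=cv2.resize(im[140:220,288:368],None,fx=5,fy=5,interpolation=cv2.INTER_CUBIC); a=cv2.convertScaleAbs(a,alpha=2.5)
b=cv2.resize(im[130:270,50:190],(400,400),interpolation=cv2.INTER_CUBIC)
cv2.imwrite('pics/c2.png',np.hstack([a,b]))
E
```

```text
(no output)
```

View pics/c2.png

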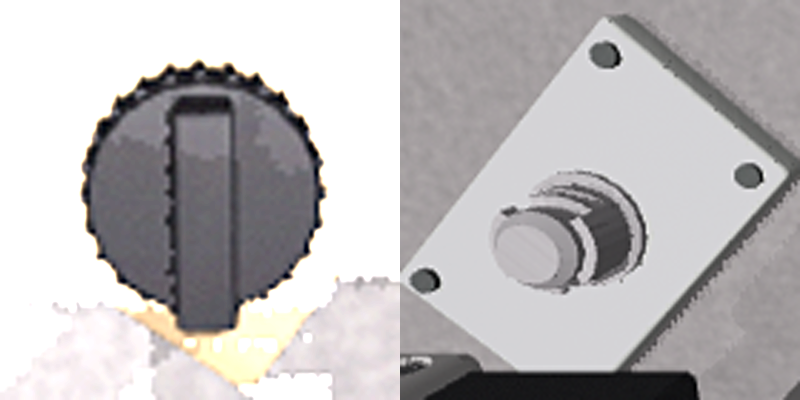

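```bash
python3 - <<'E'
from h import *
C=cam('wrist');f=lambda u,v,z:w(C,u,v,z)
L=[f(288+u/5,140+v/5,.066) for u,v in((174,113),(232,113),(178,330),(238,330))]
a=(L[0]+L[1])/2;b=(L[2]+L[3])/2;d=a-b
print('bar ctr',(a+b)/2,'len',np.linalg.norm(d),'w',np.linalg.norm(L[0]-L[1]),'ang',np.arctan2(d[1],d[0]))
print('disc',f(288+203/5,140+192/5,.042))
s=2.857;g=lambda u,v,z:f(50+(u-400)/s,130+v/s,z)
B=[g(*p,.018)for p in((605,54),(748,175),(425,280),(608,17),(788,178))]
print('bolts',B)
d=B[0]-B[2];e=B[1]-B[0];print(np.linalg.norm(d),np.linalg.norm(e),np.arctan2(d[1],d[0]),np.arctan2(e[1],e[0])+np.pi/2)
print('ctr from diag',(B[1]+B[2])/2,'neck',g(530,253,.0505),'collar base',g(585,232,.022))
T=cam('top');print('top neck',w(T,273+597/5-.0,168+203/5,.0505))
G=[w(T,273+(u-400)/5,168+v/5,.018) for u,v in((593,42),(738,111),(458,318),(606,388))]
print('top bolts ctr',np.mean(G,axis=0),[np.arctan2((p-q)[1],(p-q)[0]) for p,q in((G[0],G[2]),(G[1],G[3]))])
o=get_obs();print(o['tool_pos'],o['ee_rot'])
E
```

```text
bar ctr [ 0.63250397 -0.20724612  0.066     ] len 0.04296941110027959 w 0.010990786376312576 ang 0.38070741985234735
disc [ 0.63365748 -0.20675208  0.042     ]
bolts [array([0.58160431, 0.01566279, 0.018     ]), array([ 0.55353394, -0.04676505,  0.018     ]), array([0.46375585, 0.06797946, 0.018     ]), array([0.59593941, 0.01720239, 0.018     ]), array([ 0.55783959, -0.06201212,  0.018     ])]
0.12893910415414203 0.0684483790385121 -0.41779613622325307 -0.4225586516838269
ctr from diag [0.5086449  0.01060721 0.018     ] neck [0.51026761 0.00874762 0.0505    ] collar base [0.50949554 0.00758503 0.022     ]
top neck [ 0.51621205 -0.14851819  0.0505    ]
top bolts ctr [0.51142874 0.0107656  0.018     ] [np.float64(-0.41890241010568685), np.float64(-0.4189333248765853)]
[ 0.62350885 -0.20413006  0.16870387] [-3.14109450e+00  1.76416931e-03  3.51022365e-01]
```

Request:
{"op": "step_arm", "data": {
  "increments": "0.74 0.61 0 0 0 -0.03;0 0 4 0 0 0;0 0 3.5 0 0 0;0 0 1.5 0 0 0;0 0 0 0 0 0"
}}

```text
time: 2.05
tool_pos: [0.6309, -0.2076, 0.0764]
ee_rot: [-3.138, 0.004, 0.38]
wrist_force: [-0.1, -0.1, -0.5]
width: 0.094
```

Request:
{"op": "step_arm", "data": {
  "increments": "0 0 0 0 0 0;0 0 0 0 0 0"
}}

```text
time: 2.25
tool_pos: [0.6346, -0.2081, 0.0825]
ee_rot: [3.138, -0.004, 0.381]
wrist_force: [0.2, -0.1, -0.5]
width: 0.0942
```

```bash
python3 - <<'E'
from h import *
o=get_obs();print(o['tool_pos'],o['ee_rot'],o['wrist_force']); C=cam('wrist')
im=cv2.cvtColor(snapshot('wrist'),cv2.COLOR_RGB2BGR); cv2.imwrite('pics/w2.png',im)
print(px(C,[.633,-.207,.066]),px(C,o['tool_pos']))
cv2.imwrite('pics/c3.png',cv2.convertScaleAbs(im,alpha=1.8))
E
```

```text
[ 0.63460542 -0.20814485  0.08254504] [ 3.13797476 -0.00353551  0.38053301] [ 0.21507313 -0.12734675 -0.54324964]
[320.34762118 224.36192511] [322.82397138 231.74861665]
```

View pics/c3.png

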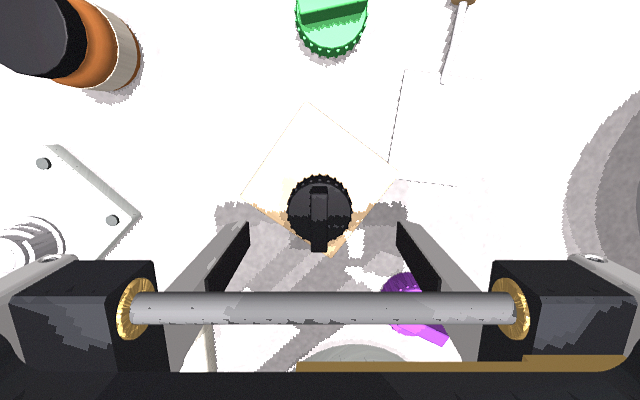

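Request:
{"op": "step_arm", "data": {
  "increments": "0 0 0 0 0 0;0 0 0 0 0 0;0 0 0 0 0 0"
}}

```text
time: 2.6
tool_pos: [0.6334, -0.2072, 0.0801]
ee_rot: [3.141, -0.001, 0.381]
wrist_force: [-0.5, 0.4, -0.5]
width: 0.0941
```

```bash
python3 - <<'E'
from h import *
o=get_obs();print(o['tool_pos'],o['ee_rot'],o['qvel'].round(3)); C=cam('wrist')
im=snapshot('wrist'); cv2.imwrite('pics/w3.png',im[...,::-1])
o=get_obs();print(o['tool_pos'],o['ee_rot'],o['qvel'].round(3))
c=cv2.resize(im[160:270,270:380],(660,590),interpolation=cv2.INTER_CUBIC)[...,::-1]
cv2.imwrite('pics/c4.png',cv2.convertScaleAbs(c,alpha=2.5))
E
```

```text
[ 0.63341587 -0.20715579  0.08007249] [ 3.14087378e+00 -6.50154430e-04  3.81045866e-01] [ 0.001  0.005  0.004  0.002  0.    -0.001]
[ 0.6332768  -0.20712347  0.07981582] [ 3.14117241e+00 -3.28245524e-04  3.80946705e-01] [ 0.001  0.005  0.003 -0.001 -0.     0.001]
```

View pics/c4.png

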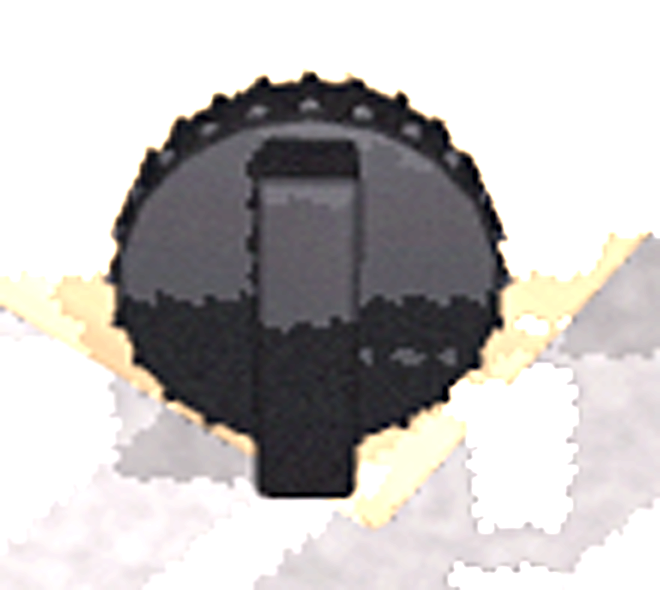

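```bash
python3 - <<'E'
from h import *
o=get_obs();C=cam('wrist');f=lambda u,v,z=.066:w(C,270+u/6,160+v/5.364,z)
a=f(308,178);b=f(306,497);d=a-b;print((a+b)/2,np.linalg.norm(d),np.arctan2(d[1],d[0]),np.linalg.norm(f(258,340)-f(358,340)))
c=(a+b)/2-o['tool_pos'];print(R.from_euler('xyz',o['ee_rot']).inv().apply(c)*100)
E
```

```text
[ 0.63319954 -0.20593465  0.066     ] 0.04309278875800411 0.376202183925966 0.011395374369747798
[ 0.03657511 -0.11381285  1.38154671]
```

Request:
{"op": "step_arm", "data": {
  "increments": "0 -0.1 1.5 0 0 0;0 0 1.2 0 0 0;0 0 0.8 0 0 0;0 0 0 0 0 0;0 0 0 0 0 0"
}}

```text
time: 3.15
tool_pos: [0.6324, -0.2061, 0.0437]
ee_rot: [-3.141, 0.001, 0.381]
wrist_force: [0.6, -0.0, -0.6]
width: 0.0944
```

Request:
{"op": "step_arm", "data": {
  "increments": "0 0 0 0 0 0;0 0 0 0 0 0;0 0 0 0 0 0"
}}

```text
time: 3.45
tool_pos: [0.6331, -0.2064, 0.0452]
ee_rot: [3.141, -0.001, 0.381]
wrist_force: [0.5, 0.4, 0.0]
width: 0.0939
```

Request:
{"op": "step_arm", "data": {
  "increments": "0 0 0 0 0 0;0 0 0 0 0 0;0 0 0 0 0 0;0 0 0 0 0 0;0 0 0 0 0 0",
  "claw": 1
}}

```text
time: 3.95
tool_pos: [0.6327, -0.2063, 0.0444]
ee_rot: [3.142, 0.0, 0.381]
wrist_force: [-0.1, 0.3, 0.2]
width: 0.0576
```

Request:
{"op": "step_arm", "data": {
  "increments": "0 0 0 0 0 0;0 0 0 0 0 0;0 0 0 0 0 0;0 0 0 0 0 0;0 0 0 0 0 0"
}}

```text
time: 4.45
tool_pos: [0.6327, -0.2062, 0.0445]
ee_rot: [3.142, 0.0, 0.381]
wrist_force: [-0.5, -0.5, 0.3]
width: 0.0181
```

Request:
{"op": "step_arm", "data": {
  "increments": "0 0 0 0 0 0;0 0 0 0 0 0"
}}

```text
time: 4.65
tool_pos: [0.6328, -0.2062, 0.0445]
ee_rot: [3.142, -0.0, 0.381]
wrist_force: [0.4, -0.2, 0.4]
width: 0.0116
```

Request:
{"op": "step_arm", "data": {
  "increments": "0 0 -1 0 0 0;0 0 -2.5 0 0 0;0 0 -2.5 0 0 -0.13;0 0 -2.5 0 0 -0.13;0 0 -1.5 0 0 -0.14"
}}

```text
time: 5.15
tool_pos: [0.6337, -0.2066, 0.1481]
ee_rot: [3.137, -0.002, 0.786]
wrist_force: [-0.6, 0.5, -0.9]
width: 0.0121
```

Request:
{"op": "step_arm", "data": {
  "increments": "0.6 -2.0 0 0 0 0;0.92 -3.4 0 0 0 0;0.92 -3.4 0 0 0 0;0.92 -3.4 0 0 0 0;0.92 -3.4 0 0 0 0"
}}

```text
time: 5.65
tool_pos: [0.5527, -0.0642, 0.1453]
ee_rot: [3.141, -0.001, 0.78]
wrist_force: [0.1, -0.3, -1.0]
width: 0.0118
```

Request:
{"op": "step_arm", "data": {
  "increments": "0.92 -3.4 0 0 0 0;0.6 -2.5 0 0 0 0;0.35 -1.5 0 0 0 0;0.3 -1.0 0 0 0 0;0 0 0 0 0 0"
}}

```text
time: 6.15
tool_pos: [0.5096, 0.0102, 0.1449]
ee_rot: [3.141, -0.0, 0.782]
wrist_force: [0.4, -1.0, -0.4]
width: 0.0119
```

Request:
{"op": "step_arm", "data": {
  "increments": "0 0 0 0 0 0;0 0 0 0 0 0;0 0 0 0 0 0;0 0 0 0 0 0"
}}

```text
time: 6.55
tool_pos: [0.5099, 0.0091, 0.1442]
ee_rot: [-3.141, 0.0, 0.78]
wrist_force: [-0.3, -0.6, -1.0]
width: 0.0117
```

```bash
python3 - <<'E'
from h import *
o=get_obs();print(o['tool_pos'],o['ee_rot'],o['wrist_force']); C=cam('wrist')
im=snapshot('wrist'); cv2.imwrite('pics/w4.png',im[...,::-1])
print('pred lid ctr/bar end', px(C,o['tool_pos']),px(C,[.51,.0095,.0505]),px(C,[.51,.0095,.018]))
E
```

```text
[0.50989756 0.00907162 0.14424077] [-3.14146881e+00  3.67358339e-04  7.79854243e-01] [-0.32692606 -0.62008714 -0.97132112]
pred lid ctr/bar end [323.37670658 232.05077193] [322.97660517 194.45079395] [322.96862987 186.61484531]
```

View pics/w4.png

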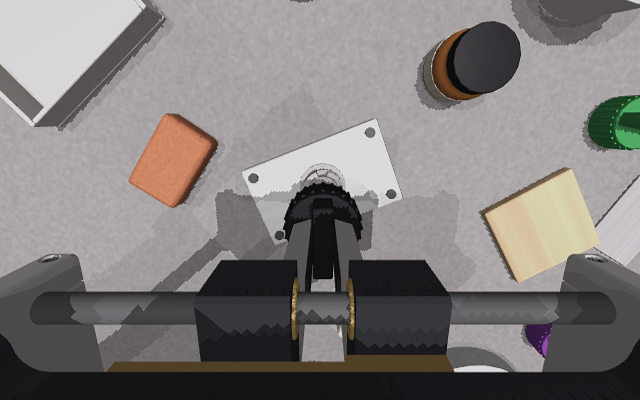

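```bash
python3 - <<'E'
from h import *
o=get_obs();C=cam('wrist');g=cv2.cvtColor(cv2.imread('pics/w4.png'),cv2.COLOR_BGR2GRAY)
P=[]
for u,v in((253,178),(370,132),(391,194),(280,236)):
    s=g[v-9:v+10,u-9:u+10];n,l,st,ce=cv2.connectedComponentsWithStats((s<125).astype(np.uint8))
    k=min((i for i in range(1,n) if st[i,4]>15),key=lambda i:np.hypot(*(ce[i]-9)));P.append(ce[k]+[u-9,v-9]);print(P[-1],st[k,4])
W=[w(C,*p,.018) for p in P];print(np.round(W,4))
d=W[1]-W[0];e=W[2]-W[3];print('ang',np.arctan2(d[1],d[0]),np.arctan2(e[1],e[0]),[np.linalg.norm(W[i]-W[(i+1)%4]) for i in range(4)])
for q in (np.mean(W,axis=0),(W[0]+W[2])/2,(W[1]+W[3])/2): print(q, R.from_euler('xyz',o['ee_rot']).inv().apply(q-o['tool_pos'])*100)
E
```

```text
[252.92857143 178.        ] 70
[369.65789474 132.22368421] 76
[390.67567568 193.78378378] 74
[282.07373272 236.82949309] 217
[[ 0.4651  0.0678  0.018 ]
 [ 0.5825  0.0159  0.018 ]
 [ 0.5547 -0.0465  0.018 ]
 [ 0.4383  0.0016  0.018 ]]
ang -0.4166198162065521 -0.3917839424749484 [np.float64(0.12842950018473848), np.float64(0.06826870501179692), np.float64(0.125981589013569), np.float64(0.07143379427276209)]
[0.51016995 0.00969426 0.018     ] [ 6.25678931e-02 -1.07258498e-02  1.26304494e+01]
[0.50991795 0.01066107 0.018     ] [ 0.11265044 -0.09717867 12.63044585]
[0.51042196 0.00872745 0.018     ] [1.24853470e-02 7.57269656e-02 1.26304529e+01]
```

Request:
{"op": "step_arm", "data": {
  "increments": "0.06 -0.1 1.5 0 0 0;0 0 2.5 0 0 0;0 0 1.5 0 0 0;0 0 0.4 0 0 0;0 0 0 0 0 0"
}}

```text
time: 7.1
tool_pos: [0.509, 0.0107, 0.0849]
ee_rot: [-3.141, 0.001, 0.781]
wrist_force: [-0.2, 0.4, -0.5]
width: 0.0117
```

Request:
{"op": "step_arm", "data": {
  "increments": "0 0 0 0 0 0;0 0 0 0 0 0;0 0 0.3 0 0 0;0 0 0.3 0 0 0;0 0 0 0 0 0"
}}

```text
time: 7.6
tool_pos: [0.509, 0.0108, 0.079]
ee_rot: [-3.141, 0.001, 0.781]
wrist_force: [-0.4, 0.2, -1.0]
width: 0.0117
```

Request:
{"op": "step_arm", "data": {
  "increments": "0 0 0.2 0 0 0;0 0 0.2 0 0 0;0 0 0 0 0 0;0 0 0 0 0 0"
}}

```text
time: 8.0
tool_pos: [0.5094, 0.0108, 0.0754]
ee_rot: [-3.142, 0.0, 0.781]
wrist_force: [0.1, -0.3, -0.9]
width: 0.0116
```

Request:
{"op": "step_arm", "data": {
  "increments": "0 0 0.15 0 0 0;0 0 0.15 0 0 0;0 0 0 0 0 0;0 0 0 0 0 0"
}}

```text
time: 8.4
tool_pos: [0.5095, 0.0107, 0.0724]
ee_rot: [3.141, 0.0, 0.781]
wrist_force: [0.6, -0.9, -1.1]
width: 0.0117
```

Request:
{"op": "step_arm", "data": {
  "increments": "0 0 0.15 0 0 0;0 0 0.1 0 0 0;0 0 0 0 0 0;0 0 0 0 0 0"
}}

```text
time: 8.8
tool_pos: [0.5095, 0.0107, 0.0699]
ee_rot: [3.141, 0.0, 0.781]
wrist_force: [1.0, -1.0, -1.3]
width: 0.0119
```

Request:
{"op": "step_arm", "data": {
  "increments": "0 0 0.15 0 0 0;0 0 0.1 0 0 0;0 0 0 0 0 0;0 0 0 0 0 0"
}}

```text
time: 9.2
tool_pos: [0.5094, 0.0107, 0.0674]
ee_rot: [3.141, 0.0, 0.781]
wrist_force: [0.5, -0.2, -1.3]
width: 0.0118
```

Request:
{"op": "step_arm", "data": {
  "increments": "0 0 0.15 0 0 0;0 0 0.1 0 0 0;0 0 0 0 0 0;0 0 0 0 0 0"
}}

```text
time: 9.6
tool_pos: [0.5095, 0.0107, 0.0649]
ee_rot: [3.141, 0.0, 0.781]
wrist_force: [-0.1, -1.3, -0.6]
width: 0.0118
```

Request:
{"op": "step_arm", "data": {
  "increments": "0 0 0.1 0 0 0;0 0 0 0 0 0;0 0 0 0 0 0"
}}

```text
time: 9.9
tool_pos: [0.5095, 0.0107, 0.064]
ee_rot: [3.141, -0.0, 0.781]
wrist_force: [1.7, -1.1, -1.0]
width: 0.0119
```

Request:
{"op": "step_arm", "data": {
  "increments": "0 0 0.06 0 0 0;0 0 0 0 0 0;0 0 0 0 0 0"
}}

```text
time: 10.2
tool_pos: [0.5095, 0.0107, 0.0637]
ee_rot: [3.141, -0.0, 0.781]
wrist_force: [0.6, -0.3, 2.4]
width: 0.0115
```

Request:
{"op": "step_arm", "data": {
  "increments": "0 0 0.029 0 0 0.05;0 0 0.029 0 0 0.05;0 0 0.029 0 0 0.05;0 0 0.029 0 0 0.05;0 0 0 0 0 0"
}}

```text
time: 10.7
tool_pos: [0.5097, 0.011, 0.0625]
ee_rot: [3.141, -0.001, 0.581]
wrist_force: [0.8, -1.3, 0.9]
width: 0.0115
```

```bash
cat > s.py <<'E'
from h import *
o=get_obs();print(*[(k,np.round(o[k],4)) for k in('tool_pos','ee_rot','wrist_force','wrist_torque','width','joint_torque')])
E
python3 s.py
```

```text
('tool_pos', array([0.5097, 0.011 , 0.0625])) ('ee_rot', array([ 3.1415e+00, -9.0000e-04,  5.8090e-01])) ('wrist_force', array([ 0.8296, -1.2819,  0.927 ])) ('wrist_torque', array([-0.0185, -0.1845, -0.0205])) ('width', np.float64(0.0115)) ('joint_torque', array([  0.0637, -30.528 , -27.1287,   0.0387,   0.2913,   0.2131]))
```

Request:
{"op": "step_arm", "data": {
  "increments": "0 0 0.029 0 0 0.05;0 0 0.029 0 0 0.05;0 0 0.029 0 0 0.05;0 0 0.029 0 0 0.05;0 0 0 0 0 0"
}}

```text
time: 11.2
tool_pos: [0.5094, 0.0111, 0.0613]
ee_rot: [-3.141, -0.0, 0.382]
wrist_force: [0.4, 1.9, 3.1]
width: 0.0115
```

```bash
python3 s.py
```

```text
('tool_pos', array([0.5094, 0.0111, 0.0613])) ('ee_rot', array([-3.1411e+00, -5.0000e-04,  3.8200e-01])) ('wrist_force', array([0.3938, 1.9171, 3.083 ])) ('wrist_torque', array([ 0.1712, -0.0813,  0.0398])) ('width', np.float64(0.0115)) ('joint_torque', array([ -0.2016, -30.2586, -27.1233,  -0.1276,   0.0589,   0.2279]))
```

Request:
{"op": "step_arm", "data": {
  "increments": "0 0 0.029 0 0 0.05;0 0 0.029 0 0 0.05;0 0 0 0 0 0"
}}

```text
time: 11.5
tool_pos: [0.5094, 0.011, 0.0606]
ee_rot: [-3.141, -0.0, 0.283]
wrist_force: [-0.3, 0.6, 1.3]
width: 0.012
```

```bash
python3 s.py
```

```text
('tool_pos', array([0.5094, 0.011 , 0.0606])) ('ee_rot', array([-3.1413e+00, -1.0000e-04,  2.8260e-01])) ('wrist_force', array([-0.3314,  0.6142,  1.3189])) ('wrist_torque', array([ 0.1737, -0.0189, -0.0155])) ('width', np.float64(0.012)) ('joint_torque', array([-2.47300e-01, -3.02278e+01, -2.71682e+01, -1.56900e-01,
       -2.29000e-02,  2.30500e-01]))
```

Request:
{"op": "step_arm", "data": {
  "increments": "0 0 0.029 0 0 0.05;0 0 0.029 0 0 0.05;0 0 0 0 0 0"
}}

```text
time: 11.8
tool_pos: [0.5093, 0.011, 0.06]
ee_rot: [-3.141, -0.0, 0.183]
wrist_force: [-0.0, 0.3, 2.2]
width: 0.0122
```

```bash
python3 s.py
```

```text
('tool_pos', array([0.5093, 0.011 , 0.06  ])) ('ee_rot', array([-3.1413, -0.    ,  0.1829])) ('wrist_force', array([-0.0409,  0.2572,  2.1529])) ('wrist_torque', array([0.2482, 0.0245, 0.0338])) ('width', np.float64(0.0122)) ('joint_torque', array([ -0.391 , -30.1054, -27.1265,  -0.2476,  -0.0991,   0.2352]))
```

Request:
{"op": "step_arm", "data": {
  "increments": "0 0 0.029 0 0 0.05;0 0 0.029 0 0 0.05;0 0 0 0 0 0"
}}

```text
time: 12.1
tool_pos: [0.5093, 0.0108, 0.0593]
ee_rot: [3.141, 0.0, 0.083]
wrist_force: [0.5, -0.0, 1.1]
width: 0.0115
```

```bash
python3 s.py
```

```text
('tool_pos', array([0.5093, 0.0108, 0.0593])) ('ee_rot', array([3.1415e+00, 1.0000e-04, 8.3000e-02])) ('wrist_force', array([ 0.4579, -0.0358,  1.0908])) ('wrist_torque', array([ 0.1362, -0.0598, -0.0218])) ('width', np.float64(0.0115)) ('joint_torque', array([ -0.197 , -30.3527, -27.2339,  -0.1471,  -0.0484,   0.1994]))
```

Request:
{"op": "step_arm", "data": {
  "increments": "0 0 0.025 0 0 0.05;0 0 0.029 0 0 0.05;0 0 0 0 0 0"
}}

```text
time: 12.4
tool_pos: [0.5093, 0.0104, 0.0587]
ee_rot: [3.141, 0.0, -0.017]
wrist_force: [-0.2, -0.6, 2.7]
width: 0.0118
```

```bash
python3 s.py
```

```text
('tool_pos', array([0.5093, 0.0104, 0.0587])) ('ee_rot', array([ 3.1408e+00,  1.0000e-04, -1.6900e-02])) ('wrist_force', array([-0.2451, -0.6196,  2.6526])) ('wrist_torque', array([-0.1278, -0.0292, -0.0118])) ('width', np.float64(0.0118)) ('joint_torque', array([  0.2547, -30.4706, -27.2469,   0.1775,  -0.0404,   0.1921]))
```

Request:
{"op": "step_arm", "data": {
  "increments": "0 0 0.025 0 0 0.05;0 0 0.029 0 0 0.05;0 0 0 0 0 0"
}}

```text
time: 12.7
tool_pos: [0.5093, 0.0105, 0.0582]
ee_rot: [3.141, 0.0, -0.117]
wrist_force: [0.3, -0.2, 0.6]
width: 0.0119
```

```bash
python3 s.py
```

```text
('tool_pos', array([0.5093, 0.0105, 0.0582])) ('ee_rot', array([ 3.141e+00,  1.000e-04, -1.168e-01])) ('wrist_force', array([ 0.3447, -0.1932,  0.6053])) ('wrist_torque', array([-0.1288,  0.029 ,  0.0239])) ('width', np.float64(0.0119)) ('joint_torque', array([  0.2495, -30.5573, -27.3048,   0.2026,  -0.0504,   0.2229]))
```

Request:
{"op": "step_arm", "data": {
  "increments": "0 0 0.025 0 0 0.05;0 0 0.029 0 0 0.05;0 0 0 0 0 0"
}}

```text
time: 13.0
tool_pos: [0.5093, 0.0106, 0.0576]
ee_rot: [3.141, 0.0, -0.217]
wrist_force: [-0.1, 0.2, 1.6]
width: 0.0118
```

```bash
python3 s.py
```

```text
('tool_pos', array([0.5093, 0.0106, 0.0576])) ('ee_rot', array([ 3.1411e+00,  2.0000e-04, -2.1670e-01])) ('wrist_force', array([-0.1165,  0.1591,  1.5602])) ('wrist_torque', array([-0.0428,  0.0556,  0.0195])) ('width', np.float64(0.0118)) ('joint_torque', array([  0.3003, -30.5717, -27.3743,   0.2409,  -0.1149,   0.2276]))
```

Request:
{"op": "step_arm", "data": {
  "increments": "0 0 0.029 0 0 0.05;0 0 0.029 0 0 0.05;0 0 0 0 0 0"
}}

```text
time: 13.3
tool_pos: [0.5093, 0.0107, 0.057]
ee_rot: [3.141, 0.0, -0.317]
wrist_force: [0.3, 0.0, 0.6]
width: 0.0119
```

```bash
python3 s.py
```

```text
('tool_pos', array([0.5093, 0.0107, 0.057 ])) ('ee_rot', array([ 3.1415e+00,  1.0000e-04, -3.1670e-01])) ('wrist_force', array([0.2818, 0.0338, 0.6207])) ('wrist_torque', array([-0.0809,  0.0464, -0.0043])) ('width', np.float64(0.0119)) ('joint_torque', array([  0.1474, -30.6604, -27.4018,   0.116 ,  -0.0856,   0.2243]))
```

Now small steps to feel the solid end stop, expected near yaw −0.42.

Request:
{"op": "step_arm", "data": {
  "increments": "0 0 0.029 0 0 0.05;0 0 0.012 0 0 0.02;0 0 0 0 0 0"
}}

```text
time: 13.6
tool_pos: [0.5094, 0.011, 0.0566]
ee_rot: [-3.141, 0.0, -0.387]
wrist_force: [0.0, -0.0, 1.0]
width: 0.0113
```

```bash
python3 s.py
```

```text
('tool_pos', array([0.5094, 0.011 , 0.0566])) ('ee_rot', array([-3.1412e+00,  1.0000e-04, -3.8730e-01])) ('wrist_force', array([ 0.0291, -0.0141,  1.0275])) ('wrist_torque', array([ 0.1444,  0.0019, -0.0378])) ('width', np.float64(0.0113)) ('joint_torque', array([ -0.0887, -30.7642, -27.437 ,  -0.069 ,  -0.0336,   0.0846]))
```

Request:
{"op": "step_arm", "data": {
  "increments": "0 0 0.012 0 0 0.03;0 0 0 0 0 0;0 0 0 0 0 0"
}}

```text
time: 13.9
tool_pos: [0.5095, 0.0112, 0.0565]
ee_rot: [-3.141, 0.0, -0.418]
wrist_force: [0.5, 1.6, 2.2]
width: 0.0121
```

```bash
python3 s.py
```

```text
('tool_pos', array([0.5095, 0.0112, 0.0565])) ('ee_rot', array([-3.1407,  0.    , -0.4175])) ('wrist_force', array([0.5184, 1.6221, 2.1846])) ('wrist_torque', array([ 0.4034, -0.1737,  0.0414])) ('width', np.float64(0.0121)) ('joint_torque', array([-7.51500e-01, -3.09218e+01, -2.73864e+01, -5.56600e-01,
        1.51000e-01,  1.76000e-02]))
```

Request:
{"op": "step_arm", "data": {
  "increments": "0 0 0 0 0 0.03;0 0 0 0 0 0;0 0 0 0 0 0"
}}

```text
time: 14.2
tool_pos: [0.5096, 0.0114, 0.0565]
ee_rot: [-3.14, -0.0, -0.448]
wrist_force: [1.5, 2.5, 0.2]
width: 0.012
```

```bash
python3 s.py
```

```text
('tool_pos', array([0.5096, 0.0114, 0.0565])) ('ee_rot', array([-3.1404, -0.    , -0.4478])) ('wrist_force', array([1.5418, 2.4749, 0.195 ])) ('wrist_torque', array([ 0.6582, -0.3189,  0.0673])) ('width', np.float64(0.012)) ('joint_torque', array([ -1.5169, -31.1188, -27.3304,  -1.0579,   0.3621,   0.1009]))
```

```bash
python3 - <<'E'
from h import *
C=cam('wrist');im=snapshot('wrist')[...,::-1]; cv2.imwrite('pics/w5.png',im)
T=cam('top');t=snapshot('scene')[...,::-1];cv2.imwrite('pics/t2.png',t)
c=cv2.resize(im[110:310,222:422],(560,560),interpolation=cv2.INTER_CUBIC);c=cv2.convertScaleAbs(c,alpha=1.6)
s=cv2.resize(t[150:250,295:338],(240,560),interpolation=cv2.INTER_CUBIC)
cv2.imwrite('pics/c5.png',np.hstack([c,s]))
S=cam('scene')
for z in(.018,.024,.028,.054,.078):print(z,px(S,[.5095,.0107,z]))
E
```

```text
0.018 [315.72180735 196.57052385]
0.024 [315.69225007 194.92947291]
0.028 [315.67242037 193.82850702]
0.054 [315.54103619 186.53392101]
0.078 [315.41579062 179.58015744]
```

View pics/c5.png

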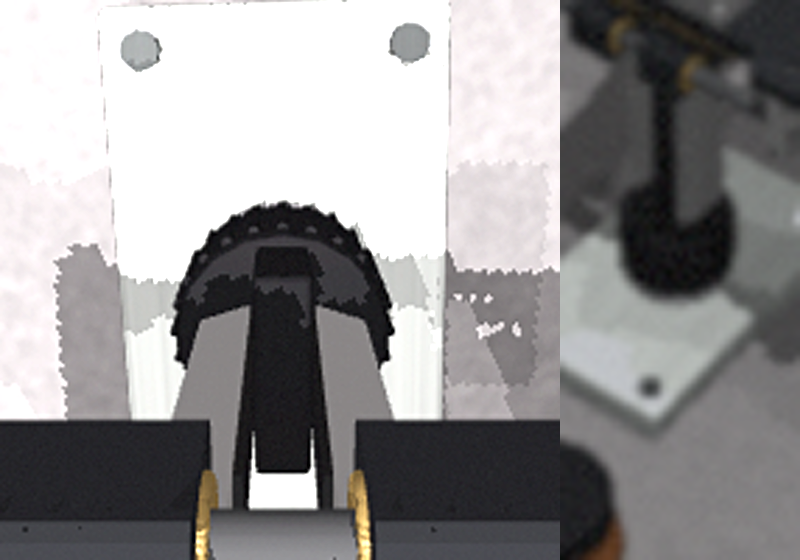

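The lid looks seated at home. The bar is parallel to the gauge's long edges, and the fingertips are still just above the lid's top, so it hasn't slipped up by 4 mm. One more gentle nudge will confirm the end stop.

Request:
{"op": "step_arm", "data": {
  "increments": "0 0 0 0 0 0.04;0 0 0 0 0 0;0 0 0 0 0 0"
}}

```text
time: 14.6
tool_pos: [0.5096, 0.0114, 0.0566]
ee_rot: [-3.14, 0.0, -0.488]
wrist_force: [2.6, 4.6, -0.4]
width: 0.0122
```

```bash
python3 s.py
```

```text
('tool_pos', array([0.5096, 0.0114, 0.0566])) ('ee_rot', array([-3.1404,  0.    , -0.4876])) ('wrist_force', array([ 2.5608,  4.6222, -0.4409])) ('wrist_torque', array([ 1.0412, -0.448 ,  0.377 ])) ('width', np.float64(0.0122)) ('joint_torque', array([ -2.5594, -31.2603, -27.2398,  -1.6147,   0.5561,   0.3444]))
```

Reaction torque jumped to 0.38 N·m at a turn of 1.2 to 1.27 rad, so this is the solid end and the lid is fully home, meaning it goes in the tray. Unscrewing now.

Request:
{"op": "step_arm", "data": {
  "increments": "0 0 0 0 0 -0.07;0 0 -0.058 0 0 -0.1;0 0 -0.058 0 0 -0.1;0 0 -0.058 0 0 -0.1;0 0 0 0 0 0"
}}

```text
time: 15.1
tool_pos: [0.509, 0.0101, 0.0583]
ee_rot: [3.14, 0.001, -0.119]
wrist_force: [0.4, 0.1, 0.7]
width: 0.0116
```

Request:
{"op": "step_arm", "data": {
  "increments": "0 0 -0.058 0 0 -0.1;0 0 -0.058 0 0 -0.1;0 0 -0.058 0 0 -0.1;0 0 0 0 0 0"
}}

```text
time: 15.5
tool_pos: [0.509, 0.0098, 0.0599]
ee_rot: [3.14, 0.001, 0.179]
wrist_force: [0.1, 0.5, 1.6]
width: 0.0121
```

```bash
python3 s.py
```

```text
('tool_pos', array([0.509 , 0.0098, 0.0599])) ('ee_rot', array([3.1399e+00, 1.3000e-03, 1.7860e-01])) ('wrist_force', array([0.0936, 0.5353, 1.6163])) ('wrist_torque', array([ 0.0421, -0.0128,  0.0001])) ('width', np.float64(0.0121)) ('joint_torque', array([-7.80000e-03, -3.10403e+01, -2.78154e+01,  5.50000e-03,
       -1.59000e-02, -4.28000e-01]))
```

Request:
{"op": "step_arm", "data": {
  "increments": "0 0 -0.058 0 0 -0.1;0 0 -0.058 0 0 -0.1;0 0 -0.058 0 0 -0.1;0 0 0 0 0 0"
}}

```text
time: 15.9
tool_pos: [0.5091, 0.0099, 0.0617]
ee_rot: [3.14, 0.001, 0.477]
wrist_force: [-0.2, -0.8, 1.4]
width: 0.0116
```

Request:
{"op": "step_arm", "data": {
  "increments": "0 0 -0.058 0 0 -0.1;0 0 -0.058 0 0 -0.1;0 0 -0.058 0 0 -0.1;0 0 0 0 0 0;0 0 0 0 0 0"
}}

```text
time: 16.4
tool_pos: [0.5094, 0.0101, 0.0636]
ee_rot: [3.141, 0.001, 0.776]
wrist_force: [1.0, -1.7, 1.5]
width: 0.0119
```

```bash
python3 s.py
```

```text
('tool_pos', array([0.5094, 0.0101, 0.0636])) ('ee_rot', array([3.1405e+00, 9.0000e-04, 7.7620e-01])) ('wrist_force', array([ 1.0104, -1.7325,  1.4545])) ('wrist_torque', array([-0.3733, -0.1409, -0.0319])) ('width', np.float64(0.0119)) ('joint_torque', array([  0.8128, -30.6645, -27.4198,   0.5905,   0.2007,  -0.0308]))
```

Request:
{"op": "step_arm", "data": {
  "increments": "0 0 -0.2 0 0 0;0 0 -0.2 0 0 0;0 0 0 0 0 0"
}}

```text
time: 16.7
tool_pos: [0.5093, 0.0106, 0.0675]
ee_rot: [3.141, 0.001, 0.78]
wrist_force: [0.9, -1.5, -1.7]
width: 0.0118
```

Request:
{"op": "step_arm", "data": {
  "increments": "0 0 -0.3 0 0 0;0 0 -0.4 0 0 0;0 0 0 0 0 0"
}}

```text
time: 17.0
tool_pos: [0.5094, 0.0113, 0.0753]
ee_rot: [-3.141, -0.001, 0.781]
wrist_force: [0.3, 0.4, -0.7]
width: 0.0116
```

Request:
{"op": "step_arm", "data": {
  "increments": "0 0 -1 0 0 0;0 0 -2.5 0 0 0;0 0 -2.5 0 0 0;0.6 -1 -1.5 0 0 0;1.5 -2.2 0 0 0 0"
}}

```text
time: 17.5
tool_pos: [0.5034, 0.0482, 0.1532]
ee_rot: [3.137, -0.004, 0.778]
wrist_force: [0.9, 0.4, -0.7]
width: 0.0115
```

Request:
{"op": "step_arm", "data": {
  "increments": "2.2 -3.4 0 0 0 0;2.2 -3.4 0 0 0 0;2.2 -3.4 0 0 0 0;2.2 -3.4 0 0 0 0;2.2 -3.4 0 0 0 0"
}}

```text
time: 18.0
tool_pos: [0.4588, 0.2488, 0.1499]
ee_rot: [-3.141, 0.0, 0.781]
wrist_force: [0.1, 0.2, -1.3]
width: 0.0115
```

Request:
{"op": "step_arm", "data": {
  "increments": "2.2 -3.2 0 0 0 0;1.2 -1.6 0 0 0 0;0.4 -0.7 0 0 0 0;0 0 0 0 0 0;0 0 0 0 0 0"
}}

```text
time: 18.5
tool_pos: [0.4484, 0.3116, 0.1495]
ee_rot: [3.141, 0.001, 0.78]
wrist_force: [-0.2, -0.6, -0.5]
width: 0.0115
```

```bash
python3 s.py;python3 - <<'E'
from h import *
C=cam('wrist');cv2.imwrite('pics/w6.png',snapshot('wrist')[...,::-1])
E
```

```text
('tool_pos', array([0.4484, 0.3116, 0.1495])) ('ee_rot', array([3.1412e+00, 8.0000e-04, 7.8040e-01])) ('wrist_force', array([-0.2359, -0.6298, -0.4777])) ('wrist_torque', array([-0.0142,  0.0119, -0.0223])) ('width', np.float64(0.0115)) ('joint_torque', array([ 6.09400e-01, -3.42799e+01, -3.02850e+01,  9.12000e-02,
       -6.90000e-02,  3.40000e-03]))
```

View pics/w6.png

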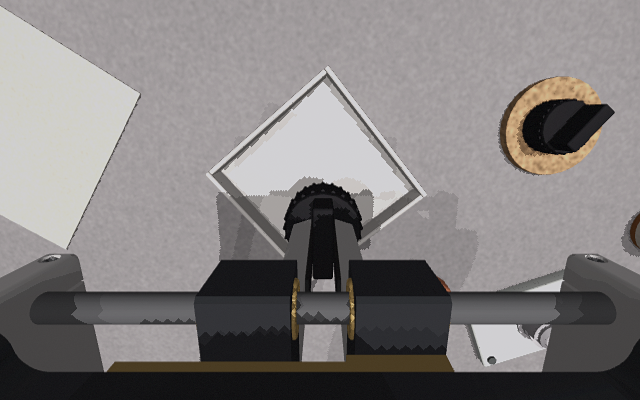

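The lid is held upright. The tray corners, at (207,175), (327,67) and (425,192), centre below the tool. Lowering now.

Request:
{"op": "step_arm", "data": {
  "increments": "0 0 2.5 0 0 0;0 0 3.5 0 0 0;0 0 2.5 0 0 0;0 0 1.2 0 0 0;0 0 0.6 0 0 0"
}}

```text
time: 19.05
tool_pos: [0.4483, 0.3111, 0.0454]
ee_rot: [-3.141, 0.002, 0.779]
wrist_force: [-0.0, -0.5, -1.3]
width: 0.0115
```

Request:
{"op": "step_arm", "data": {
  "increments": "0 0 0.2 0 0 0;0 0 0.1 0 0 0;0 0 0.1 0 0 0;0 0 0 0 0 0;0 0 0 0 0 0"
}}

```text
time: 19.55
tool_pos: [0.4489, 0.3125, 0.0432]
ee_rot: [3.141, -0.001, 0.781]
wrist_force: [-0.2, -0.5, -0.5]
width: 0.0118
```

Request:
{"op": "step_arm", "data": {
  "increments": "0 0 0.1 0 0 0;0 0 0.1 0 0 0;0 0 0 0 0 0;0 0 0 0 0 0"
}}

```text
time: 19.95
tool_pos: [0.4485, 0.3123, 0.0404]
ee_rot: [3.142, 0.0, 0.781]
wrist_force: [-0.6, -0.8, -0.9]
width: 0.0116
```

Request:
{"op": "step_arm", "data": {
  "increments": "0 0 0.1 0 0 0;0 0 0.1 0 0 0;0 0 0 0 0 0;0 0 0 0 0 0"
}}

```text
time: 20.35
tool_pos: [0.4485, 0.3122, 0.0384]
ee_rot: [3.142, 0.0, 0.781]
wrist_force: [0.4, 0.4, -1.3]
width: 0.0118
```

Request:
{"op": "step_arm", "data": {
  "increments": "0 0 0.05 0 0 0;0 0 0 0 0 0;0 0 0 0 0 0"
}}

```text
time: 20.65
tool_pos: [0.4485, 0.3123, 0.038]
ee_rot: [3.141, 0.0, 0.781]
wrist_force: [0.2, -0.3, -0.9]
width: 0.0117
```

Request:
{"op": "step_arm", "data": {
  "increments": "0 0 0.05 0 0 0;0 0 0 0 0 0;0 0 0 0 0 0"
}}

```text
time: 20.95
tool_pos: [0.4485, 0.3123, 0.0375]
ee_rot: [3.142, 0.0, 0.781]
wrist_force: [0.5, -0.5, -0.8]
width: 0.0118
```

Request:
{"op": "step_arm", "data": {
  "increments": "0 0 0.04 0 0 0;0 0 0 0 0 0;0 0 0 0 0 0"
}}

```text
time: 21.25
tool_pos: [0.4486, 0.3123, 0.0374]
ee_rot: [3.141, -0.0, 0.781]
wrist_force: [-0.8, -0.1, 2.2]
width: 0.0116
```

Touchdown: +2.2 N at z 0.0374, as predicted. Opening partway and then lifting.

Request:
{"op": "step_arm", "data": {
  "increments": "0 0 0 0 0 0;0 0 0 0 0 0;0 0 0 0 0 0;0 0 0 0 0 0;0 0 0 0 0 0",
  "claw": 0
}}

```text
time: 21.75
tool_pos: [0.4486, 0.3123, 0.0371]
ee_rot: [3.141, 0.0, 0.781]
wrist_force: [-0.5, 0.2, -0.0]
width: 0.0457
```

Request:
{"op": "step_arm", "data": {
  "increments": "0 0 0 0 0 0;0 0 -1 0 0 0;0 0 -2 0 0 0;0 0 -3 0 0 0;0 0 -4 0 0 0"
}}

```text
time: 22.25
tool_pos: [0.4474, 0.3116, 0.1369]
ee_rot: [-3.141, 0.004, 0.781]
wrist_force: [0.7, -0.0, 0.3]
width: 0.0469
```

Request:
{"op": "step_arm", "data": {
  "increments": "0 0 -2 0 0 0;0 0 0 0 0 0;0 0 0 0 0 0;0 0 0 0 0 0"
}}

```text
time: 22.65
tool_pos: [0.4475, 0.3117, 0.1551]
ee_rot: [-3.141, 0.003, 0.781]
wrist_force: [0.8, -0.3, -0.4]
width: 0.0474
```

```bash
python3 s.py;python3 - <<'E'
from h import *
a=snapshot('wrist')[...,::-1];b=snapshot('scene')[...,::-1]
c=np.vstack([cv2.resize(b[100:300,130:530],(600,300)),cv2.resize(a[50:250,120:520],(600,300))])
cv2.imwrite('pics/c7.png',c)
E
```

```text
('tool_pos', array([0.4475, 0.3117, 0.1551])) ('ee_rot', array([-3.1407,  0.0035,  0.7808])) ('wrist_force', array([ 0.7574, -0.2979, -0.3747])) ('wrist_torque', array([-0.0101, -0.0014, -0.0273])) ('width', np.float64(0.0474)) ('joint_torque', array([ 1.47000e-02, -3.49284e+01, -3.07073e+01,  3.62000e-02,
       -7.37000e-02,  1.00000e-04]))
```

View pics/c7.png

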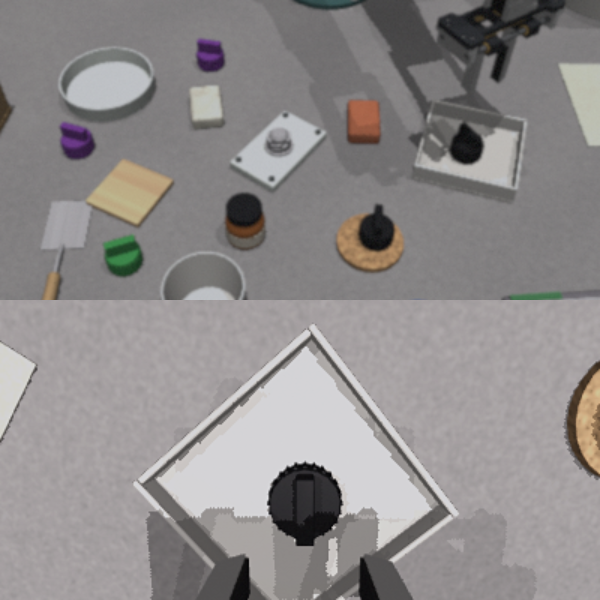

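The lid stands upright in the tray at (465,145) in the upper crop, and the gripper is clear of it. The other lid is still on the mat, and the rest of what's in view hasn't moved.

```bash
python3 -c "
from bench import *
print(close_job())"
```

```text
the job is handed in; nothing more can be done
None
```

The lid from the board turned fully home on the gauge, so I unscrewed it, lifted it off and stood it upright in the square tray. The job was handed in at about 22.7 s on the robot clock.

- **Fit on the gauge:** the pins sank in at the mouth with the TCP at 63.7 mm. The lid then turned freely through about 1.2 rad and dropped about 7 mm. Turning a little further, the resisting torque rose to 0.38 N·m, which is the solid end. A faulty lid would have stuck by 0.9 rad.
- **Forces:** the readings I took on the gauge stayed around 5 N or less.
- **Placing:** the lid touched the tray floor at the predicted height with about 2 N. I let go there and moved the gripper clear. The last picture shows it upright near the tray's centre, with the other lid still on the mat and nothing else in that view visibly moved. I did not measure the other objects.
- **Small disagreement:** the end stop showed at a tool angle of −0.45 to −0.49 rad, against −0.42 expected. Groove play and grip compliance probably account for this. I pushed about 0.07 rad past the expected angle to be sure of the stop.

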